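# Turn the culture boxes over and stack them on the warming plate

## Task

Turn both lidded culture boxes upside down, keeping each lid shut on its base all the while, and stack them squarely inside the red marked square of the warming plate: first the blue-lidded box, then the yellow-lidded one squarely on top of it. Stand a box on its side on the table to change your grip where needed; do not drop a box or let it topple, and leave the other things on the table where they are.

Things in the scene. Friction and masses are not known exactly. Their poses are not given: they have to be found in the camera images.
- blue_base: white lower half of the blue-lidded culture box, 54 x 54 x 15 mm; the lid only rests on it, flush and unlatched; shut box 54 x 54 x 30 mm, about 100 g, stands steadily on any of its 54 x 30 sides. Origin: centre of the outer bottom face, z towards the lid (up at the start; inverted: z down, origin on top, 30 mm above the support), x and y square to the sides
- blue_lid: blue lid of that box, 54 x 54 x 15 mm, an inner lip reaches 7 mm into the base with 1.5 mm play. Origin: centre of its rim plane, 15 mm from the base's origin along z when shut; z points to its flat outer face, 15 mm further
- yellow_base: white lower half of the yellow-lidded culture box, 54 x 54 x 15 mm; the lid only rests on it, flush and unlatched; shut box 54 x 54 x 30 mm, about 100 g, stands steadily on any of its 54 x 30 sides. Origin: centre of the outer bottom face, z towards the lid (up at the start; inverted: z down, origin on top, 30 mm above the support), x and y square to the sides
- yellow_lid: yellow lid of that box, 54 x 54 x 15 mm, an inner lip reaches 7 mm into the base with 1.5 mm play. Origin: centre of its rim plane, 15 mm from the base's origin along z when shut; z points to its flat outer face, 15 mm further
- warmer: fixed warming plate, black with an aluminium top, 130 x 130 x 25 mm, a 75 mm red square marked round the centre of its top. Origin: centre of its underside on the table; x and y along its edges, z up; its top is 25 mm above the origin
- jar: bystander, to be left in place: closed glass jar with blue cap, upright, diameter 60 mm at most, 80 mm tall. Origin: centre of its underside
- cup: bystander, to be left in place: grey open plastic cup, upright, diameter 62 mm, 85 mm tall. Origin: centre of its underside
- cap: bystander, to be left in place: loose blue jar cap lying open side up, diameter 48 mm, 14 mm tall. Origin: centre of its underside
- eraser: bystander, to be left in place: red eraser 42 (x) x 19 (y) x 12 mm. Origin: centre of its underside
- mortar: bystander, to be left in place: white mortar, diameter 100 mm, 55 mm tall, with a pestle leaning out over its rim to 105 mm height, up to 70 mm from the centre. Origin: centre of its underside
- spatula: bystander, to be left in place: steel spatula lying flat along its x, 170 mm long, blade (+x end) 65 mm wide, at most 25 mm high. Origin: on the table under its middle
- vial: bystander, to be left in place: small amber bottle with yellow cap, upright, diameter 26 mm, 60 mm tall. Origin: centre of its underside
Mind the look-alikes: they are no part of the job. What is shaped like the yellow_lid but pink or turquoise is not meant.

How it is judged:
By the outcome, as a careful person would: the job done as asked, in the order asked, and still so for the second after the job is handed in, with the robot touching nothing.
It also fails if it takes over 72 s, if anything falls off the work surface, if the arm or the gripper's body presses on something with over 40 N, if the wrist force passes 120 N, or if a joint passes its speed limit or range.

## Robot

A 6-joint arm with a two-finger parallel gripper is mounted at the origin on the work surface. World frame = base frame: x ahead of the robot, y to its left, z up, the work surface at z = 0. Lengths are in m, angles in rad, forces in N, time in s.
With the tool pointing down it reaches from about 0.225 to 0.875 m from the base axis. Payload 3.4 kg.
Tool frame: the origin (TCP) lies on the centre line of the jaws, within the pads' length; the fingertips stand tcp_to_tips ahead of it and the grasp point (between the pads) lies 11 mm behind it (tcp_to_tips is the distance from the TCP to the fingertips, in m); z points along the fingers, y is the line along which they close (so a half turn about z gives the same grasp; the last joint's range is limited). The gripper opens to 85 mm and grips with 20 to 120 N. Pads are 22 mm wide; open, the fingers measure 114 mm over their backs; the gripper's body (76 mm by 85 mm) begins 54 mm behind the grasp point. The pads swing forward as they close: fully open they stand 13 mm farther back than shut.
Start: joints at [-1.345, 0.276, 1.505, -0, 1.361, -0.121], TCP at [0.195, -0.541, 0.239] pointing down, gripper open.
Joint ranges: [-2.89, 2.89], [-0.75, 2.08], [0.22, 2.7], [-1.18, 4.32], [0.11, 2.71], [-2.7, 2.7]. Speed limits (rad/s): [2.57, 2.57, 3.14, 3.14, 3.14, 3.14].

## Interface

Orientations are given as a 3x3 rotation matrix whose columns are the frame's x, y, z axes.
In Python, from rig import * gives the robot as it stands.
- The arm moves only by the shell command python3 -m handwheel 'ROWS' [FORCE]. ROWS is JSON, a list of rows, each a list of 3 entries, a list of its own where there are three numbers: the turn, a rotation vector about the world's x, y, z in rad, then the shift along the world's x, y, z in m, then the finger opening in m, from 0 to 0.0854. A call has 1 to 20 rows; each row is the pose to reach, as a shift and turn from the pose commanded when the call began; what a row does not reach only later rows make up. A row lasts 1/12 s, in which the tool goes at most 41.7 mm and 7.16 degrees, less where a joint would pass 70% of its speed; a pose out of reach is approached as far as the arm can. A call with a gripper value outside its range is refused whole. The fingers move at their own pace and stop on an object; FORCE is the grip in N (left out, the last holds). Time passes only in rows, so rows that repeat a pose let the fingers close. It gives the time, the measured TCP pose, the force, the opening and the grip force at its end, in the units of the state.
- get_obs(): the state, without advancing time (a new reading comes with each control period).
- capture(name): name is "side" or "top" or "wrist"; returns the picture (400x640x3 uint8, red, green, blue); there is no depth.
- camera_model(name): a dict with "fov_y" (degrees; the focal length in pixels is half the picture's height over the tangent of half this angle, whatever the lens; pixels are square), "cx", "cy" (the principal point, pixels), "rvec" (rotation vector, rad) and "tvec" (3), from world to camera coordinates, as OpenCV has them. Camera axes: x right, y down, z forward; pixel columns grow to the right and rows downward; lengths in m; the calibration is good to about 2 mm. A picture is of the moment at which its call begins: read the wrist's pose just before it. camera_model takes no time and is no camera call; for the wrist camera it gives the pose at the moment of the call.
- finish_job(): hands the job in; it is judged then, once.
Trained networks look in the newest picture that a camera, given by its name, has taken for a name from the list of things; names that differ only in an ending like _2 or _b are one class to them, and where a whole thing is asked for, a point or a joint stands for the part that bears it (a point fixed in the world has none). Each returns a list of dicts, best first, with "conf" (0 to 1); they miss things now and then, are a little off and sometimes report something else, mostly with a low value. They report only what shows in the picture. A call takes as long as a camera call. They do not tell look-alikes from the thing itself.
- search_frame(thing, camera): "extent" ([left, top, right, bottom] in pixels, round what is visible of it).
- regions_of(thing, camera): "region" (400x640 bool, what is visible of it) and "extent" ([left, top, right, bottom] in pixels, round what is visible of it).
The state is a dict: "t": time; "q": joint angles; "dq": joint speeds; "joint_torque": joint torques, N m; "tool_pos": TCP position; "tcp_rot": TCP orientation; "contact_force": force on the tool from outside, world axes, zero at the start; "ft_torque": the same for the moment, N m; "width": finger opening in m; "grip_force": force on a finger pad.
Only numpy, scipy, OpenCV 4.12 (cv2) and the standard library are available. Lean on these libraries where they do the work, as an engineer would, in place of code of your own. Each camera call takes 0.05 s, during which the arm holds its last target. There are 200 camera calls.

## Working session

There is one attempt and no reset: what is moved stays moved. The work goes in short steps, Python scripts to look and compute and a shell command to move; the robot and the scene stay as the last step left them, time stands still between calls to the robot, and variables do not carry over. Pictures are saved under pics/ and viewed, at most 10 in all, crops included, and the job is handed in when it is done.

```bash
mkdir -p pics; ls; python3 - <<'E'
from rig import *
import cv2,numpy as np
o=get_obs();print({k:np.round(v,3).tolist() for k,v in o.items()})
a=capture("top");b=capture("side")
cv2.imwrite("pics/top1.png",a[:,:,::-1]);cv2.imwrite("pics/side1.png",b[:,:,::-1])
for c in("top","side","wrist"):print(c,camera_model(c))
for n in("blue_lid","yellow_lid","warmer"):
  for c in("top","side"):print(n,c,[(np.round(d["extent"]).tolist(),round(d["conf"],2)) for d in search_frame(n,c)][:4])
E
```

```text
pics
{'t': 0.0, 'q': [-1.345, 0.277, 1.506, 0.0, 1.361, -0.121], 'dq': [-0.001, -0.001, -0.0, 0.001, -0.001, -0.002], 'joint_torque': [-0.002, -41.678, -24.581, -0.0, 0.011, 0.0], 'tool_pos': [0.195, -0.54, 0.238], 'tcp_rot': [[0.94, 0.34, -0.0], [0.34, -0.94, 0.002], [0.0, -0.002, -1.0]], 'contact_force': [1.064, 0.413, 0.497], 'ft_torque': [-0.011, 0.032, 0.034], 'grip_force': 0.0, 'width': 0.085}
top {'fov_y': 44.52693597201224, 'cx': 312.2362805348494, 'cy': 198.0159555198538, 'rvec': array([ 2.0956067 , -2.12347855,  0.19439321]), 'tvec': array([0.10759489, 0.53298728, 1.27684186])}
side {'fov_y': 45.54090413303154, 'cx': 314.93161778097357, 'cy': 197.5449230236426, 'rvec': array([ 0.67687806, -2.458284  ,  1.4008103 ]), 'tvec': array([0.52755974, 0.15030766, 1.00994851])}
wrist {'fov_y': 68.23843722834926, 'cx': 315.8864813494566, 'cy': 199.9256625867426, 'rvec': array([-2.34538359,  1.64395409,  0.27208377]), 'tvec': array([-0.57443159, -0.0417092 ,  0.38189108])}
blue_lid top [([443.0, 190.0, 468.0, 221.0], 0.94)]
blue_lid side [([384.0, 145.0, 403.0, 159.0], 0.74)]
yellow_lid top [([300.0, 257.0, 323.0, 283.0], 0.74), ([234.0, 214.0, 259.0, 228.0], 0.69), ([255.0, 248.0, 279.0, 273.0], 0.68)]
yellow_lid side [([342.0, 250.0, 372.0, 277.0], 0.97), ([380.0, 224.0, 414.0, 253.0], 0.69), ([283.0, 243.0, 319.0, 273.0], 0.67)]
warmer top [([324.0, 157.0, 378.0, 219.0], 0.93)]
warmer side []
```

View pics/top1.png

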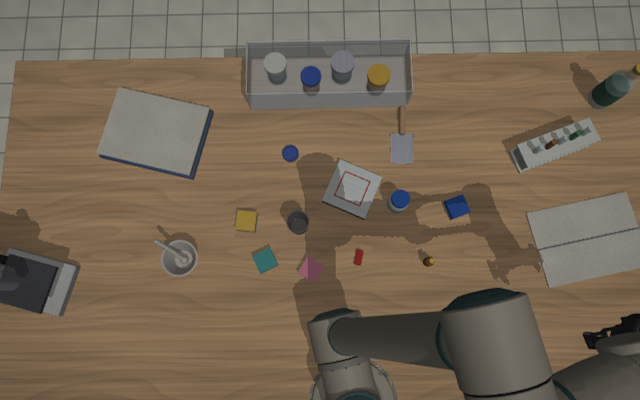

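View pics/side1.png

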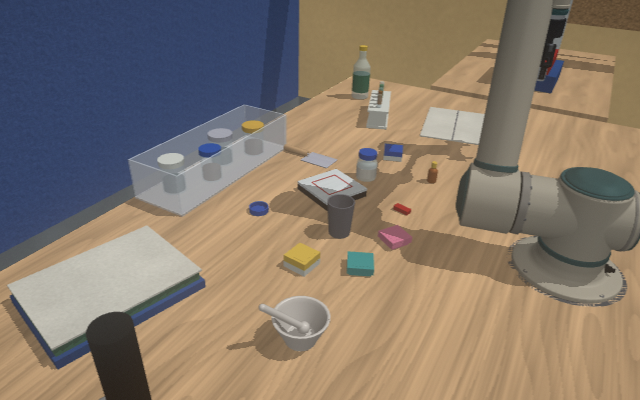

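The top view shows the blue box at (457,207), the yellow box at (246,220), the warmer at (352,188), the jar at (400,200) and the cup at (297,222). Candidates for the yellow lid are yellow (246,220), turquoise (264,260) and pink (310,269), so I choose yellow. Blue round caps at (290,153), (400,200) and (311,76) could pass for the blue lid; the square (457,207) is the box.

```bash
cat > h.py <<'E'
from rig import *
import cv2,numpy as np
def K(m):
    f=200/np.tan(np.radians(m["fov_y"]/2));return np.array([[f,0,m["cx"]],[0,f,m["cy"]],[0,0,1.]])
def unproj(px,z,m):
    R=cv2.Rodrigues(m["rvec"])[0];c=-R.T@m["tvec"]
    px=np.atleast_2d(px).astype(float);d=np.c_[px,np.ones(len(px))]@np.linalg.inv(K(m)).T@R
    return c+d*((z-c[2])/d[:,2])[:,None]
def proj(P,m): return cv2.projectPoints(np.atleast_2d(P).astype(float),m["rvec"],m["tvec"],K(m),None)[0][:,0]
def crop(a,x0,y0,x1,y1,s,n): cv2.imwrite(n,cv2.resize(a[y0:y1,x0:x1,::-1],None,fx=s,fy=s,interpolation=cv2.INTER_CUBIC))
E
python3 - <<'E'
import rig;print([n for n in dir(rig) if n[0]!='_'])
print(getattr(rig,'tcp_to_tips',None))
from h import *
a=capture("top");m=camera_model("top")
crop(a,225,140,485,290,3,"pics/topcrop.png")
for n,z in dict(blue_lid=.03,yellow_lid=.03,warmer=.025,jar=.08,cup=.085,vial=.06,cap=.014,eraser=.012,spatula=.005,mortar=.055).items():
  for d in regions_of(n,"top")[:3]:
    ys,xs=np.nonzero(d["region"]);P=unproj(np.c_[xs,ys],z,m)[:,:2]*1000
    (c,s,an)=cv2.minAreaRect(P.astype(np.float32))
    print(n,round(d["conf"],2),np.round(d["extent"]).tolist(),"c",np.round(c),"size",np.round(s),"ang",round(an,1),"mean",P.mean(0).round())
E
```

```text
['PlanningError', 'camera_model', 'capture', 'finish_job', 'get_obs', 'regions_of', 'search_frame', 'tcp_to_tips']
0.008
blue_lid 0.55 [443.0, 193.0, 467.0, 221.0] c [ 510. -298.] size [53. 61.] ang 23.6 mean [ 510. -297.]
yellow_lid 0.72 [300.0, 256.0, 324.0, 281.0] c [343. 107.] size [52. 52.] ang 57.4 mean [343. 106.]
yellow_lid 0.71 [252.0, 249.0, 276.0, 275.0] c [368. 232.] size [58. 58.] ang 26.0 mean [369. 232.]
yellow_lid 0.69 [233.0, 214.0, 254.0, 228.0] c [477. 285.] size [56. 56.] ang 85.0 mean [477. 285.]
warmer 0.85 [324.0, 159.0, 382.0, 222.0] c [563.  -9.] size [130. 137.] ang 66.3 mean [563.  -9.]
jar 0.97 [387.0, 193.0, 407.0, 213.0] c [ 518. -129.] size [54. 68.] ang 43.7 mean [ 517. -129.]
cup 0.66 [286.0, 210.0, 307.0, 231.0] c [465. 140.] size [58. 58.] ang 71.1 mean [464. 140.]
vial 0.64 [234.0, 214.0, 254.0, 230.0] c [473. 281.] size [51. 49.] ang 89.2 mean [472. 281.]
vial 0.6 [424.0, 256.0, 434.0, 268.0] c [ 358. -204.] size [24. 24.] ang 86.8 mean [ 358. -204.]
vial 0.41 [391.0, 105.0, 415.0, 165.0] c [ 710. -151.] size [ 61. 167.] ang 87.5 mean [ 689. -149.]
cap 0.48 [283.0, 144.0, 301.0, 160.0] c [672. 163.] size [46. 48.] ang 89.7 mean [673. 162.]
eraser 0.6 [354.0, 252.0, 367.0, 265.0] c [374. -25.] size [21. 43.] ang 74.3 mean [374. -24.]
eraser 0.54 [283.0, 145.0, 302.0, 163.0] c [671. 163.] size [40. 45.] ang 89.7 mean [672. 163.]
spatula 0.93 [391.0, 106.0, 417.0, 166.0] c [ 728. -161.] size [ 63. 176.] ang 87.5 mean [ 707. -159.]
mortar 0.62 [154.0, 240.0, 200.0, 277.0] c [377. 467.] size [116.  96.] ang 89.2 mean [377. 460.]
```

View pics/topcrop.png

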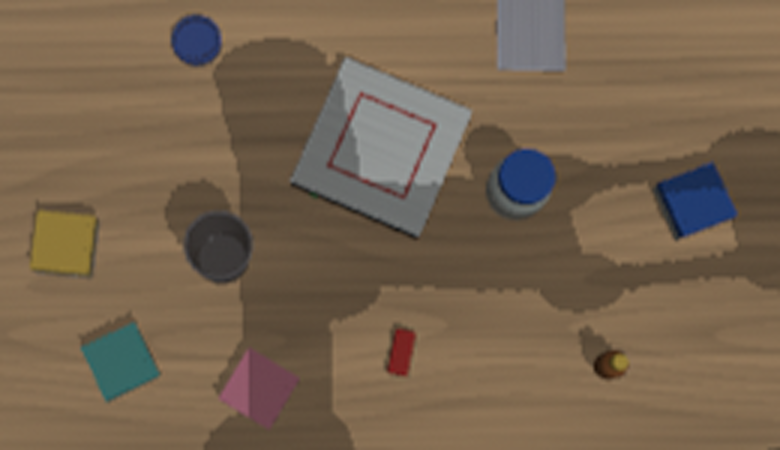

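The crop confirms it: yellow-lidded box at crop (64,242), i.e. top pixel (246,220), with turquoise (120,360) and pink (260,388) as decoys. The blue box is at crop (697,200) and the red square is centred at crop (383,145). Now colour segmentation for accurate centre and yaw.

```bash
cat >> h.py <<'E'
from scipy.spatial.transform import Rotation as Ro
def pose(yaw,tilt):  # closing axis yaw, tilt of tool z towards Z x c (deg)
    a=np.radians(yaw);y=np.array([np.cos(a),np.sin(a),0]);z=np.array([0,0,-1.])
    R=np.c_[np.cross(y,z),y,z];return Ro.from_rotvec(np.radians(tilt)*y).as_matrix()@R
def go(yaw,tilt,pos):
    o=get_obs();rv=Ro.from_matrix(pose(yaw,tilt)@o["tcp_rot"].T).as_rotvec()
    print("turn",rv.round(3).tolist(),"shift",(np.array(pos)-o["tool_pos"]).round(4).tolist(),"rows",max(np.linalg.norm(rv)/.125,np.linalg.norm(np.array(pos)-o["tool_pos"])/.0417).round(1))
HSV=dict(blue=((108,120,40),(130,255,255)),yellow=((20,90,80),(32,255,255)))
def rect(a,m,col,ext,z):
    x0,y0,x1,y1=ext;h=cv2.cvtColor(a,cv2.COLOR_RGB2HSV);k=cv2.inRange(h,*HSV[col]);mm=np.zeros_like(k);mm[y0:y1,x0:x1]=1
    k=cv2.morphologyEx(k*mm,cv2.MORPH_OPEN,np.ones((2,2)))
    ys,xs=np.nonzero(k);P=unproj(np.c_[xs,ys],z,m)[:,:2]*1000
    c,s,an=cv2.minAreaRect(P.astype(np.float32));print(col,len(P),"c",np.round(c,1),"size",np.round(s,1),"ang",round(an,1),"mean",P.mean(0).round(1))
E
python3 - <<'E'
from h import *
a=capture("top");m=camera_model("top")
rect(a,m,"blue",(435,180,480,230),.03);rect(a,m,"yellow",(225,200,268,240),.03)
h=cv2.cvtColor(a,cv2.COLOR_RGB2HSV);k=((h[...,0]<8)|(h[...,0]>172))&(h[...,1]>80)
mm=np.zeros_like(k);mm[160:215,325:380]=1;ys,xs=np.nonzero(k&mm)
P=unproj(np.c_[xs,ys],.025,m)[:,:2]*1000;print("red",cv2.minAreaRect(P.astype(np.float32)),P.mean(0))
go(20,45,(.5,-.3,.12))
E
```

```text
blue 380 c [ 507.2 -298.7] size [51.8 56.4] ang 20.9 mean [ 507. -299.]
yellow 421 c [476. 282.] size [57.3 57.2] ang 83.5 mean [475.9 282.2]
red ((567.1751708984375, -9.804771423339844), (77.84117889404297, 76.62511444091797), 65.56674194335938) [566.42907502 -10.11273974]
turn [0.787, -0.368, 1.484] shift [0.3046, 0.2408, -0.1194] rows 13.8
```

```bash
python3 - <<'E'
from h import *
go(20,45,(.531,-.365,.09))
E
```

```text
turn [0.787, -0.368, 1.484] shift [0.3356, 0.1758, -0.1494] rows 13.8
```

```bash
T='[[0.787,-0.368,1.484],[0.336,0.176,-0.149],0.0854]'; python3 -m handwheel '[[[0.787,-0.368,1.484],[0.336,0.176,-0.06],0.0854],[[0.787,-0.368,1.484],[0.336,0.176,-0.06],0.0854],[[0.787,-0.368,1.484],[0.336,0.176,-0.06],0.0854],[[0.787,-0.368,1.484],[0.336,0.176,-0.06],0.0854],[[0.787,-0.368,1.484],[0.336,0.176,-0.06],0.0854],[[0.787,-0.368,1.484],[0.336,0.176,-0.06],0.0854],[[0.787,-0.368,1.484],[0.336,0.176,-0.06],0.0854],[[0.787,-0.368,1.484],[0.336,0.176,-0.06],0.0854],[[0.787,-0.368,1.484],[0.336,0.176,-0.06],0.0854],[[0.787,-0.368,1.484],[0.336,0.176,-0.149],0.0854],[[0.787,-0.368,1.484],[0.336,0.176,-0.149],0.0854],[[0.787,-0.368,1.484],[0.336,0.176,-0.149],0.0854],[[0.787,-0.368,1.484],[0.336,0.176,-0.149],0.0854],[[0.787,-0.368,1.484],[0.336,0.176,-0.149],0.0854],[[0.787,-0.368,1.484],[0.336,0.176,-0.149],0.0854],[[0.787,-0.368,1.484],[0.336,0.176,-0.149],0.0854],[[0.787,-0.368,1.484],[0.336,0.176,-0.149],0.0854],[[0.787,-0.368,1.484],[0.336,0.176,-0.149],0.0854]]'
python3 - <<'E'
from h import *
go(20,45,(.531,-.365,.09))
print(get_obs()["q"].round(2))
m=camera_model("wrist");a=capture("wrist");cv2.imwrite("pics/w1.png",a[:,:,::-1])
print("box corners px",proj([[.507+u*np.cos(t)*.038,-.299+u*np.sin(t)*.038,.03] for u in(1,) for t in np.radians([65,155,245,335])],m).round().tolist())
E
```

```text
t: 2.5
tool_pos: [0.5312, -0.365, 0.0914]
tcp_rot: [[-0.241, 0.94, -0.24], [0.666, 0.34, 0.664], [0.706, -0.0, -0.708]]
contact_force: [0.2, -0.1, 0.7]
width: 0.0852
grip_force: 0.0
turn [0.002, 0.0, 0.002] shift [-0.0002, 0.0, -0.0014] rows 0.0
[-0.85  0.87  1.04  0.28  1.96 -1.19]
box corners px [[346.0, 171.0], [283.0, 171.0], [280.0, 230.0], [349.0, 230.0]]
```

View pics/w1.png

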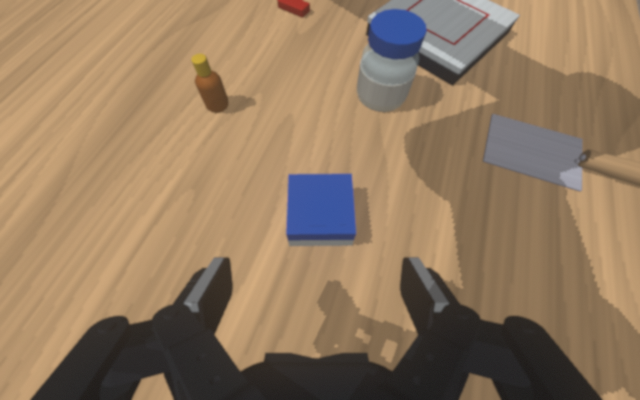

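The wrist view shows the blue lid top with corners at about (288,175), (352,174), (355,236) and (287,237), square to the jaws and about 6 px right of and below the prediction. I'll unproject those.

```bash
python3 - <<'E'
from h import *
m=camera_model("wrist")
P=unproj([[288,175],[352,174],[355,236],[287,237]],.03,m);print((P*1000).round(1).tolist(),P.mean(0),[np.linalg.norm(P[i]-P[i-1]).round(4) for i in range(4)])
e=P[1]-P[0];print(np.degrees(np.arctan2(e[1],e[0])))
c=P.mean(0);c[2]=.017
go(20,45,c)
E
```

```text
[[477.7, -285.3, 30.0], [528.6, -265.8, 30.0], [546.9, -318.3, 30.0], [498.1, -336.9, 30.0]] [ 0.51281935 -0.3015548   0.03      ] [np.float64(0.0554), np.float64(0.0545), np.float64(0.0556), np.float64(0.0523)]
21.007338872382302
turn [0.002, 0.001, 0.002] shift [-0.0184, 0.0635, -0.0746] rows 2.4
```

```bash
python3 -m handwheel '[[[0,0,0],[-0.007,0.021,-0.024],0.0854],[[0,0,0],[-0.014,0.042,-0.049],0.0854],[[0,0,0],[-0.018,0.058,-0.066],0.0854],[[0,0,0],[-0.02,0.064,-0.073],0.0854],[[0,0,0],[-0.02,0.064,-0.073],0.0854],[[0,0,0],[-0.02,0.064,-0.073],0.0854],[[0,0,0],[-0.02,0.064,-0.073],0.04],[[0,0,0],[-0.02,0.064,-0.073],0.04],[[0,0,0],[-0.02,0.064,-0.073],0.04],[[0,0,0],[-0.02,0.064,-0.073],0.04],[[0,0,0],[-0.02,0.064,-0.073],0.04],[[0,0,0],[-0.02,0.064,-0.073],0.04],[[0,0,0],[-0.02,0.064,-0.073],0.04],[[0,0,0],[-0.02,0.064,-0.073],0.04]]' 50
python3 - <<'E'
from h import *
a=capture("wrist");cv2.imwrite("pics/w2.png",a[:,:,::-1])
E
```

```text
t: 3.72
tool_pos: [0.5121, -0.3019, 0.0183]
tcp_rot: [[-0.243, 0.94, -0.24], [0.666, 0.341, 0.664], [0.706, 0.001, -0.709]]
contact_force: [1.1, -4.8, 5.5]
width: 0.0532
grip_force: 53.1
```

View pics/w2.png

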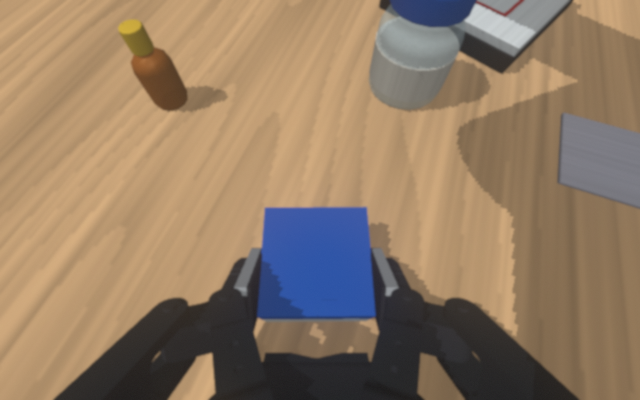

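The box is seated between the jaws, with the lid at (262–375, 208–318) and flush. Next I lift and roll it 90°.

```bash
python3 -m handwheel '[[[0,0,0],[0,0,0.02],0.04],[[0,0,0],[0,0,0.05],0.04],[[-0.18,-0.066,0],[0,-0.02,0.08],0.04],[[-0.295,-0.107,0],[-0.006,-0.04,0.08],0.04],[[-0.41,-0.149,0],[-0.012,-0.06,0.08],0.04],[[-0.525,-0.191,0],[-0.012,-0.078,0.08],0.04],[[-0.64,-0.233,0],[-0.012,-0.078,0.08],0.04],[[-0.755,-0.275,0],[-0.012,-0.078,0.08],0.04],[[-0.87,-0.317,0],[-0.012,-0.078,0.08],0.04],[[-0.985,-0.359,0],[-0.012,-0.078,0.08],0.04],[[-1.1,-0.4,0],[-0.012,-0.078,0.08],0.04],[[-1.215,-0.442,0],[-0.012,-0.078,0.08],0.04],[[-1.33,-0.484,0],[-0.012,-0.078,0.07],0.04],[[-1.476,-0.537,0],[-0.012,-0.078,0.05],0.04],[[-1.476,-0.537,0],[-0.012,-0.078,0.03],0.04],[[-1.476,-0.537,0],[-0.012,-0.078,0.03],0.04],[[-1.476,-0.537,0],[-0.012,-0.078,0.03],0.04]]'
python3 - <<'E'
from h import *
go(20,-45,(.5,-.38,.047));print(get_obs()["q"].round(2))
a=capture("side");crop(a,340,100,460,190,6,"pics/s2.png")
E
```

```text
t: 5.18
tool_pos: [0.5149, -0.3771, 0.0833]
tcp_rot: [[-0.264, 0.947, 0.181], [0.735, 0.32, -0.597], [-0.624, -0.025, -0.781]]
contact_force: [-0.0, -2.5, 0.8]
width: 0.053
grip_force: 52.9
turn [-0.097, -0.06, 0.025] shift [-0.0149, -0.0029, -0.0363] rows 0.9
[-0.49  0.39  2.03 -1.18  0.5   0.18]
```

View pics/s2.png

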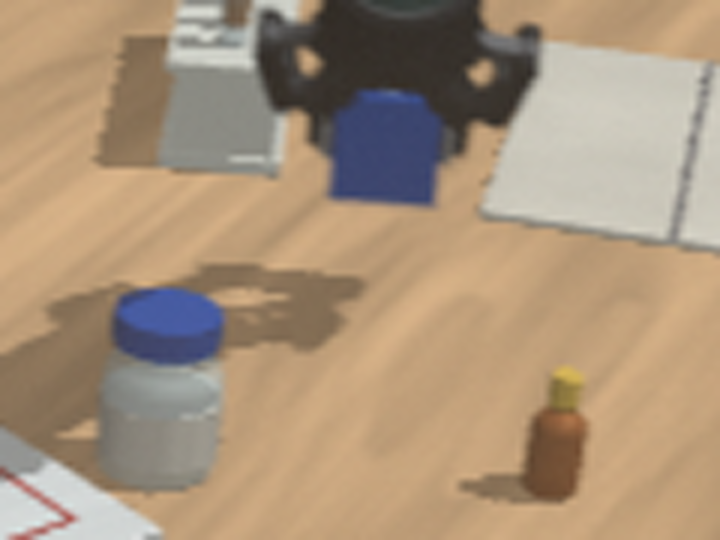

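The side crop shows the box held shut, blue lid facing the camera at crop (385,150). Joint 4 hit its limit of -1.18, so I'll yaw to c=-24°, which the warmer needs anyway.

```bash
python3 - <<'E'
from h import *
go(-24,-45,(.5,-.38,.06))
E
```

```text
turn [-0.111, -0.015, -0.744] shift [-0.0181, -0.0034, -0.0261] rows 6.0
```

```bash
python3 -m handwheel '[[[-0.02,0,-0.12],[-0.004,0,0],0.04],[[-0.04,0,-0.24],[-0.008,0,0],0.04],[[-0.06,-0.005,-0.36],[-0.012,0,0],0.04],[[-0.08,-0.01,-0.48],[-0.016,-0.003,0],0.04],[[-0.1,-0.013,-0.6],[-0.018,-0.003,-0.01],0.04],[[-0.111,-0.015,-0.744],[-0.018,-0.003,-0.026],0.04],[[-0.111,-0.015,-0.744],[-0.018,-0.003,-0.026],0.04],[[-0.111,-0.015,-0.744],[-0.018,-0.003,-0.026],0.04],[[-0.111,-0.015,-0.744],[-0.018,-0.003,-0.026],0.04]]'
python3 - <<'E'
from h import *
go(-24,-45,(.5,-.38,.03));print(get_obs()["q"].round(2))
E
```

```text
t: 5.98
tool_pos: [0.4988, -0.3828, 0.0617]
tcp_rot: [[0.282, 0.915, -0.289], [0.647, -0.404, -0.647], [-0.709, -0.004, -0.705]]
contact_force: [-0.4, 0.4, -2.0]
width: 0.0529
grip_force: 53.1
turn [0.0, -0.005, -0.003] shift [0.0012, 0.0028, -0.0317] rows 0.8
[-0.36  0.61  1.74 -0.93  1.09  0.64]
```

```bash
python3 -m handwheel '[[[0,-0.005,-0.003],[0,0,-0.015],0.04],[[0,-0.005,-0.003],[0,0,-0.025],0.04],[[0,-0.005,-0.003],[0,0,-0.031],0.04],[[0,-0.005,-0.003],[0,0,-0.032],0.04],[[0,-0.005,-0.003],[0,0,-0.032],0.04],[[0,-0.005,-0.003],[0,0,-0.032],0.04]]'
```

```text
t: 6.48
tool_pos: [0.4994, -0.3826, 0.03]
tcp_rot: [[0.29, 0.913, -0.287], [0.645, -0.408, -0.646], [-0.707, 0.002, -0.707]]
contact_force: [-0.8, -0.4, -0.8]
width: 0.0531
grip_force: 53.1
```

```bash
python3 -m handwheel '[[[0,0,0],[0,0,-0.001],0.04],[[0,0,0],[0,0,-0.002],0.04],[[0,0,0],[0,0,-0.002],0.04],[[0,0,0],[0,0,-0.002],0.04]]';python3 -m handwheel '[[[0,0,0],[0,0,-0.001],0.04],[[0,0,0],[0,0,-0.001],0.04],[[0,0,0],[0,0,-0.001],0.04]]'
```

```text
t: 6.82
tool_pos: [0.4997, -0.3827, 0.0293]
tcp_rot: [[0.29, 0.913, -0.287], [0.643, -0.408, -0.648], [-0.709, 0.003, -0.706]]
contact_force: [-0.5, 3.0, 4.8]
width: 0.053
grip_force: 53.8
t: 7.07
tool_pos: [0.4997, -0.3827, 0.0292]
tcp_rot: [[0.29, 0.913, -0.287], [0.642, -0.409, -0.648], [-0.709, 0.004, -0.705]]
contact_force: [-0.6, 5.7, 8.6]
width: 0.0529
grip_force: 54.3
```

```bash
python3 -m handwheel '[[[0,0,0],[0,0,0.001],0.0854],[[0,0,0],[0,0,0.001],0.0854],[[0,0,0],[0,0,0.001],0.0854],[[0,0,0],[0,0,0.001],0.0854],[[0,0,0],[0,0,0.001],0.0854],[[0,0,0],[0,0,0.001],0.0854],[[0,0,0],[0,0,0.001],0.0854],[[0,0,0],[0.007,0.016,0.018],0.0854],[[0,0,0],[0.018,0.04,0.044],0.0854],[[0,0,0],[0.029,0.065,0.071],0.0854],[[0,0,0],[0.029,0.065,0.11],0.0854],[[0,0,0],[0.029,0.065,0.14],0.0854]]'
python3 - <<'E'
from h import *
a=capture("top");m=camera_model("top");c=proj([.4985,-.3857,.03],m)[0].astype(int);print(c)
crop(a,c[0]-50,c[1]-40,c[0]+50,c[1]+40,6,"pics/t3.png")
go(-24,45,(.468,-.4535,.099))
E
```

```text
t: 8.07
tool_pos: [0.5296, -0.3163, 0.1686]
tcp_rot: [[0.289, 0.914, -0.286], [0.645, -0.406, -0.647], [-0.707, 0.002, -0.707]]
contact_force: [0.2, -0.7, -0.7]
width: 0.0853
grip_force: 0.0
[489 209]
turn [1.442, -0.631, 0.01] shift [-0.0634, -0.1352, -0.0764] rows 12.6
```

View pics/t3.png

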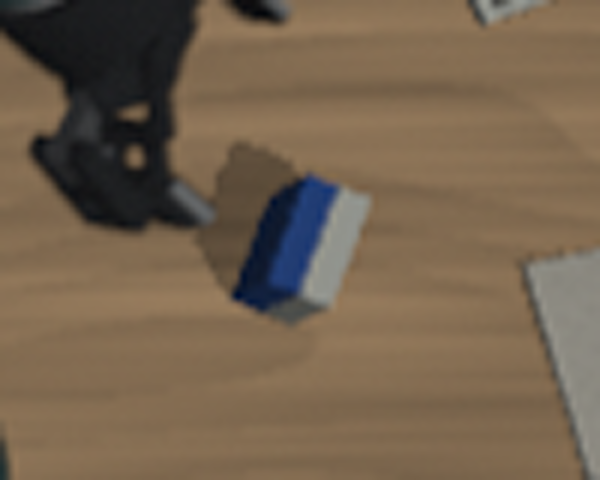

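The top crop shows the box standing shut on its side, lid to the left, with top-face corners near crop (310,178), (370,197), (330,305) and (268,290).

```bash
python3 - <<'E'
from h import *
m=camera_model("top")
p=np.array([[310,178],[370,197],[330,305],[268,290]])/6+[439,169]
P=unproj(p,.054,m);print(P.round(4).tolist(),P.mean(0))
e=P[2]-P[1];print(np.degrees(np.arctan2(e[1],e[0])),[np.linalg.norm(P[i]-P[i-1]).round(4) for i in range(4)])
E
python3 -m handwheel '[[[0.12,-0.053,0.001],[0,-0.01,0],0.0854],[[0.23,-0.1,0.002],[0,-0.02,0],0.0854],[[0.35,-0.15,0.002],[-0.005,-0.03,0],0.0854],[[0.46,-0.2,0.003],[-0.015,-0.045,0],0.0854],[[0.58,-0.25,0.004],[-0.025,-0.06,0],0.0854],[[0.69,-0.3,0.005],[-0.035,-0.08,0],0.0854],[[0.81,-0.35,0.006],[-0.045,-0.1,0],0.0854],[[0.92,-0.4,0.006],[-0.055,-0.12,0],0.0854],[[1.04,-0.455,0.007],[-0.063,-0.135,0],0.0854],[[1.15,-0.5,0.008],[-0.063,-0.135,-0.01],0.0854],[[1.27,-0.555,0.009],[-0.063,-0.135,-0.03],0.0854],[[1.442,-0.631,0.01],[-0.063,-0.135,-0.06],0.0854],[[1.442,-0.631,0.01],[-0.063,-0.135,-0.076],0.0854],[[1.442,-0.631,0.01],[-0.063,-0.135,-0.076],0.0854],[[1.442,-0.631,0.01],[-0.063,-0.135,-0.076],0.0854]]'
python3 - <<'E'
from h import *
go(-24,45,(.497,-.3889,.0285));print(get_obs()["q"].round(2))
E
```

```text
[[0.5254, -0.3825, 0.054], [0.5163, -0.4086, 0.054], [0.4674, -0.3866, 0.054], [0.4746, -0.3595, 0.054]] [ 0.49590432 -0.38429798  0.054     ]
155.69823300710667 [np.float64(0.0558), np.float64(0.0277), np.float64(0.0536), np.float64(0.028)]
t: 9.37
tool_pos: [0.4644, -0.4525, 0.0882]
tcp_rot: [[0.284, 0.917, 0.279], [0.643, -0.398, 0.654], [0.711, -0.006, -0.703]]
contact_force: [-0.1, 0.5, 1.0]
width: 0.0855
grip_force: 0.0
turn [-0.008, -0.003, -0.009] shift [0.0326, 0.0636, -0.0597] rows 2.2
[-1.17  0.76  1.31  0.54  1.67 -0.88]
```

```bash
python3 -m handwheel '[[[-0.008,-0.003,-0.009],[0.008,0.016,-0.015],0.0854],[[-0.008,-0.003,-0.009],[0.018,0.036,-0.034],0.0854],[[-0.008,-0.003,-0.009],[0.028,0.055,-0.052],0.0854],[[-0.008,-0.003,-0.009],[0.032,0.064,-0.06],0.0854],[[-0.008,-0.003,-0.009],[0.032,0.064,-0.06],0.0854],[[-0.008,-0.003,-0.009],[0.032,0.064,-0.06],0.0854],[[-0.008,-0.003,-0.009],[0.032,0.064,-0.06],0.04],[[-0.008,-0.003,-0.009],[0.032,0.064,-0.06],0.04],[[-0.008,-0.003,-0.009],[0.032,0.064,-0.06],0.04],[[-0.008,-0.003,-0.009],[0.032,0.064,-0.06],0.04],[[-0.008,-0.003,-0.009],[0.032,0.064,-0.06],0.04],[[-0.008,-0.003,-0.009],[0.032,0.064,-0.06],0.04],[[-0.008,-0.003,-0.009],[0.032,0.064,-0.06],0.04],[[-0.008,-0.003,-0.009],[0.032,0.064,-0.06],0.04]]' 50
python3 - <<'E'
from h import *
go(-24,-45,(.566,-.01,.11))
a=capture("wrist");crop(a,200,120,440,340,2.5,"pics/w4.png")
E
```

```text
t: 10.53
tool_pos: [0.4975, -0.3899, 0.0319]
tcp_rot: [[0.284, 0.914, 0.29], [0.65, -0.406, 0.642], [0.705, 0.006, -0.709]]
contact_force: [-0.6, -3.2, 6.3]
width: 0.053
grip_force: 53.3
turn [-1.43, 0.641, -0.005] shift [0.0685, 0.3799, 0.0781] rows 12.5
```

View pics/w4.png

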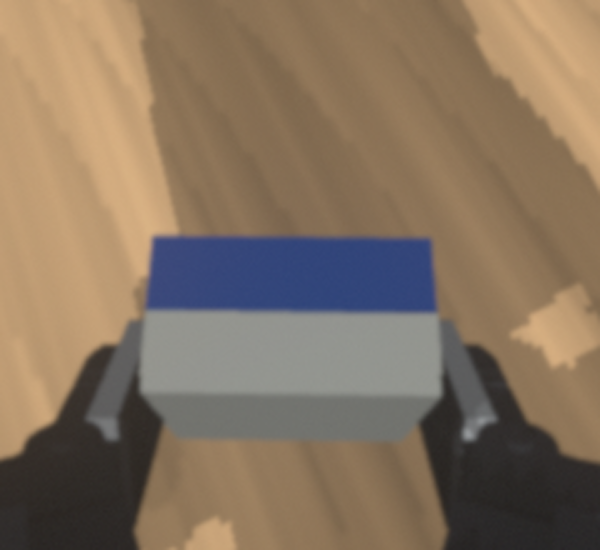

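The wrist crop shows the box well held, with the blue/white seam closed at crop y=310. Next: lift, roll and carry to the warmer.

```bash
python3 -m handwheel '[[[0,0,0],[0,0,0.03],0.04],[[0,0,0],[0,0,0.07],0.04],[[0,0,0],[0,0,0.11],0.04],[[-0.11,0.05,0],[0,0.01,0.138],0.04],[[-0.22,0.1,0],[0,0.04,0.138],0.04],[[-0.33,0.15,-0.001],[0.01,0.07,0.138],0.04],[[-0.44,0.2,-0.001],[0.02,0.1,0.138],0.04],[[-0.55,0.25,-0.002],[0.03,0.13,0.138],0.04],[[-0.66,0.3,-0.002],[0.035,0.165,0.138],0.04],[[-0.77,0.345,-0.003],[0.04,0.2,0.138],0.04],[[-0.88,0.395,-0.003],[0.045,0.235,0.138],0.04],[[-0.99,0.445,-0.003],[0.05,0.27,0.138],0.04],[[-1.1,0.493,-0.004],[0.055,0.3,0.138],0.04],[[-1.21,0.543,-0.004],[0.06,0.33,0.138],0.04],[[-1.32,0.592,-0.005],[0.065,0.36,0.138],0.04],[[-1.43,0.641,-0.005],[0.071,0.384,0.138],0.04],[[-1.43,0.641,-0.005],[0.071,0.384,0.138],0.04],[[-1.43,0.641,-0.005],[0.071,0.384,0.118],0.04],[[-1.43,0.641,-0.005],[0.071,0.384,0.098],0.04],[[-1.43,0.641,-0.005],[0.071,0.384,0.098],0.04]]'
python3 - <<'E'
from h import *
go(-24,-45,(.5688,-.0055,.0453));print(get_obs()["q"].round(2))
a=capture("top");m=camera_model("top");h=get_obs()
cv2.imwrite("pics/t4.png",cv2.resize(a[130:250,270:440,::-1],None,fx=4,fy=4,interpolation=2))
E
```

```text
t: 12.25
tool_pos: [0.5668, -0.0038, 0.124]
tcp_rot: [[0.283, 0.913, -0.294], [0.648, -0.408, -0.644], [-0.708, -0.008, -0.707]]
contact_force: [-1.1, 0.5, -2.4]
width: 0.053
grip_force: 52.8
turn [-0.003, -0.008, 0.001] shift [0.002, -0.0017, -0.0787] rows 1.9
[ 0.23  0.64  1.47 -0.6   1.58  0.81]
```

View pics/t4.png

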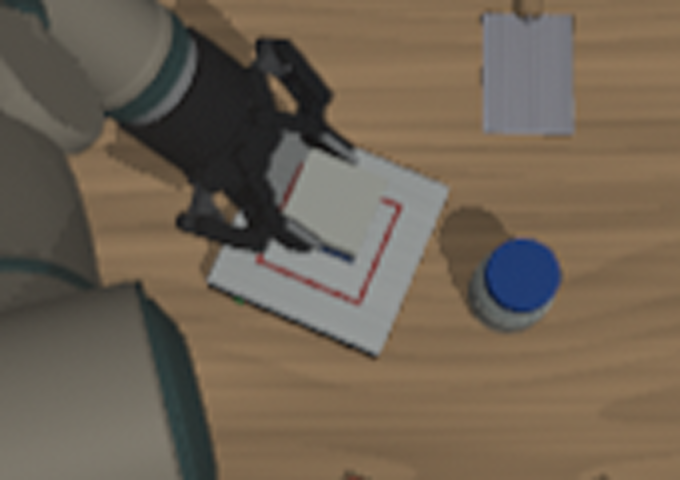

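The top crop shows the white base up, aligned with the red square; its offset is parallax from the height. Now lower it.

```bash
python3 -m handwheel '[[[-0.003,-0.008,0.001],[0.002,-0.002,-0.03],0.04],[[-0.003,-0.008,0.001],[0.002,-0.002,-0.06],0.04],[[-0.003,-0.008,0.001],[0.002,-0.002,-0.07],0.04],[[-0.003,-0.008,0.001],[0.002,-0.002,-0.075],0.04],[[-0.003,-0.008,0.001],[0.002,-0.002,-0.075],0.04],[[-0.003,-0.008,0.001],[0.002,-0.002,-0.075],0.04]]'; python3 -m handwheel '[[[0,0,0],[0,0,-0.0015],0.04],[[0,0,0],[0,0,-0.0015],0.04],[[0,0,0],[0,0,-0.0015],0.04],[[0,0,0],[0,0,-0.0015],0.04]]'
python3 - <<'E'
from h import *
go(-24,-45,(.5688,-.0055,.0443))
E
```

```text
t: 12.8
tool_pos: [0.5711, -0.0068, 0.055]
tcp_rot: [[0.294, 0.913, -0.282], [0.644, -0.408, -0.647], [-0.706, 0.009, -0.708]]
contact_force: [0.3, -0.2, -1.1]
width: 0.0528
grip_force: 52.8
t: 13.13
tool_pos: [0.5707, -0.0064, 0.0527]
tcp_rot: [[0.294, 0.913, -0.282], [0.645, -0.407, -0.647], [-0.706, 0.008, -0.708]]
contact_force: [0.4, -0.4, -1.0]
width: 0.0532
grip_force: 52.8
turn [0.002, 0.008, 0.0] shift [-0.0019, 0.0009, -0.0084] rows 0.2
```

```bash
python3 -m handwheel '[[[0.002,0.007,0],[-0.002,0.001,-0.003],0.04],[[0.002,0.007,0],[-0.002,0.001,-0.006],0.04],[[0.002,0.007,0],[-0.002,0.001,-0.006],0.04],[[0.002,0.007,0],[-0.002,0.001,-0.006],0.04]]';python3 -m handwheel '[[[0,0,0],[0,0,-0.001],0.04],[[0,0,0],[0,0,-0.0015],0.04],[[0,0,0],[0,0,-0.0015],0.04],[[0,0,0],[0,0,-0.0015],0.04]]'
```

```text
t: 13.47
tool_pos: [0.5683, -0.0055, 0.0458]
tcp_rot: [[0.288, 0.913, -0.288], [0.646, -0.407, -0.646], [-0.707, -0.001, -0.707]]
contact_force: [-0.0, 0.3, -0.4]
width: 0.0533
grip_force: 52.9
t: 13.8
tool_pos: [0.5683, -0.0054, 0.0455]
tcp_rot: [[0.288, 0.913, -0.288], [0.645, -0.407, -0.646], [-0.708, 0.0, -0.707]]
contact_force: [-0.7, 3.3, 5.2]
width: 0.0529
grip_force: 53.5
```

```bash
python3 -m handwheel '[[[0,0,0],[0,0,0],0.0854],[[0,0,0],[0,0,0],0.0854],[[0,0,0],[0,0,0],0.0854],[[0,0,0],[0,0,0],0.0854],[[0,0,0],[0,0,0],0.0854],[[0,0,0],[0,0,0],0.0854],[[0,0,0],[0.006,0.013,0.014],0.0854],[[0,0,0],[0.014,0.032,0.035],0.0854],[[0,0,0],[0.025,0.057,0.062],0.0854],[[0,0,0],[0.037,0.084,0.092],0.0854],[[0,0,0],[0.037,0.1,0.13],0.0854],[[0,0,0],[0.037,0.12,0.16],0.0854]]'
python3 - <<'E'
from h import *
a=capture("top");m=camera_model("top");cv2.imwrite("pics/t5.png",a[:,:,::-1])
# yellow hover: c yaw ~ -5, tool pointing -e (tilt -45)
a2=a[130:250,270:440]
h=cv2.cvtColor(a,cv2.COLOR_RGB2HSV)
for n,k in dict(blue=cv2.inRange(h,(108,100,30),(130,255,255)),red=cv2.inRange(h,(172,80,0),(180,255,255))|cv2.inRange(h,(0,80,0),(8,255,255))).items():
    mm=np.zeros_like(k);mm[155:222,322:384]=1;ys,xs=np.nonzero(k*mm);print(n,len(xs),xs.min() if len(xs) else 0,xs.max() if len(xs) else 0,ys.min() if len(xs) else 0,ys.max() if len(xs) else 0)
for nm in("blue_base","blue_lid"):
  for d in regions_of(nm,"top")[:2]:
    ys,xs=np.nonzero(d["region"]);P=unproj(np.c_[xs,ys],.055,m)[:,:2]*1000
    print(nm,d["conf"],[np.round(v,1) for v in cv2.minAreaRect(P.astype(np.float32))])
go(-6.5,-45,(.476,.36,.09))
E
```

```text
t: 14.8
tool_pos: [0.6059, 0.1152, 0.2068]
tcp_rot: [[0.289, 0.913, -0.287], [0.646, -0.407, -0.646], [-0.707, 0.001, -0.707]]
contact_force: [0.9, -0.0, 0.5]
width: 0.0853
grip_force: 0.0
blue 5 340 354 193 199
red 89 334 369 171 205
blue_base 0.97 [array([564.4,  -8.4]), array([54.4, 55.5]), np.float64(65.3)]
blue_lid 0.49 [array([ 521.2, -131.9]), array([54.2, 58.7]), np.float64(87.6)]
turn [-0.003, 0.006, 0.304] shift [-0.1305, 0.2436, -0.117] rows 7.2
```

```bash
python3 - <<'E'
import cv2,numpy as np
a=cv2.imread("pics/t5.png");b=np.zeros((480,790,3),np.uint8)
# view: warmer left part, yellow right part
b[:,:400]=cv2.resize(a[150:230,315:382],(400,480),interpolation=2)
b[:,400:]=cv2.resize(a[195:245,225:266],(390,480),interpolation=2)
cv2.imwrite("pics/t5v.png",b)
E
```

```text
(no output)
```

The blue base measures (564,-8), size 54x55, yaw 65°, against the red square at (567,-10), yaw 65.6°, so it is placed squarely. Now the yellow box.

```bash
python3 -m handwheel '[[[0,0,0.1],[-0.01,0.03,0],0.0854],[[0,0,0.2],[-0.03,0.065,0],0.0854],[[-0.003,0.006,0.304],[-0.05,0.1,0],0.0854],[[-0.003,0.006,0.304],[-0.07,0.135,0],0.0854],[[-0.003,0.006,0.304],[-0.09,0.17,0],0.0854],[[-0.003,0.006,0.304],[-0.11,0.2,-0.02],0.0854],[[-0.003,0.006,0.304],[-0.122,0.22,-0.05],0.0854],[[-0.003,0.006,0.304],[-0.122,0.237,-0.08],0.0854],[[-0.003,0.006,0.304],[-0.122,0.237,-0.11],0.0854],[[-0.003,0.006,0.304],[-0.122,0.237,-0.118],0.0854],[[-0.003,0.006,0.304],[-0.122,0.237,-0.118],0.0854],[[-0.003,0.006,0.304],[-0.122,0.237,-0.118],0.0854],[[-0.003,0.006,0.304],[-0.122,0.237,-0.118],0.0854]]'
python3 - <<'E'
from h import *
m=camera_model("wrist");a=capture("wrist");cv2.imwrite("pics/w6.png",a[:,:,::-1])
c=proj([.476,.283,.03],m)[0];print(c.round())
h=cv2.cvtColor(a,cv2.COLOR_RGB2HSV);k=cv2.inRange(h,(20,130,90),(34,255,255))
cs=max(cv2.findContours(k,0,2)[0],key=cv2.contourArea);print(cv2.contourArea(cs))
q=cv2.approxPolyDP(cs,5,True)[:,0];print(q.tolist());print((unproj(q,.03,m)*1000).round(1).tolist())
x,y=c.astype(int);print("hsv centre",h[y,x])
go(-6.5,-45,(.476,.283,.018));print(get_obs()["q"].round(2))
E
```

```text
t: 16.03
tool_pos: [0.4843, 0.3509, 0.0881]
tcp_rot: [[0.08, 0.993, -0.085], [0.7, -0.116, -0.705], [-0.71, -0.003, -0.704]]
contact_force: [-0.0, 1.0, -0.5]
width: 0.0856
grip_force: 0.0
[315. 215.]
2953.5
[[284, 184], [290, 227], [350, 226], [354, 184]]
[[462.1, 336.4, 30.0], [450.7, 258.0, 30.0], [504.5, 254.7, 30.0], [508.1, 331.4, 30.0]]
hsv centre [ 23 176 197]
turn [0.002, -0.003, 0.003] shift [-0.0084, -0.0681, -0.0704] rows 2.4
[ 0.78  0.78  1.27 -0.47  1.74  0.97]
```

```bash
python3 - <<'E'
from h import *
m=camera_model("wrist");R=cv2.Rodrigues(m["rvec"])[0];c=-R.T@m["tvec"];o=get_obs()
print(c,"in tool",o["tcp_rot"].T@(c-o["tool_pos"]))
P=unproj([[284,184],[354,184]],.015,m);print(P.round(4).tolist())
E
```

```text
[0.50314283 0.50339975 0.12588168] in tool [ 0.08161084  0.00081354 -0.13519172]
[[0.4557, 0.3101, 0.015], [0.509, 0.3042, 0.015]]
```

```bash
python3 -m handwheel '[[[0.002,-0.003,0.02],[-0.002,-0.022,-0.022],0.0854],[[0.002,-0.003,0.02],[-0.004,-0.045,-0.046],0.0854],[[0.002,-0.003,0.02],[-0.005,-0.06,-0.061],0.0854],[[0.002,-0.003,0.02],[-0.005,-0.069,-0.07],0.0854],[[0.002,-0.003,0.02],[-0.005,-0.069,-0.07],0.0854],[[0.002,-0.003,0.02],[-0.005,-0.069,-0.07],0.0854]]' 50
python3 -m handwheel '[[[0,0,0],[0,0,0],0.04],[[0,0,0],[0,0,0],0.04],[[0,0,0],[0,0,0],0.04],[[0,0,0],[0,0,0],0.04],[[0,0,0],[0,0,0],0.04],[[0,0,0],[0,0,0],0.04],[[0,0,0],[0,0,0],0.04],[[0,0,0],[0,0,0],0.04]]'
python3 - <<'E'
from h import *
go(30,45,(.56,.33,.05))
E
```

```text
t: 16.58
tool_pos: [0.4791, 0.2823, 0.0179]
tcp_rot: [[0.068, 0.995, -0.069], [0.703, -0.097, -0.704], [-0.708, -0.001, -0.706]]
contact_force: [0.4, 0.5, -0.2]
width: 0.0854
grip_force: 0.0
t: 17.25
tool_pos: [0.479, 0.2836, 0.0177]
tcp_rot: [[0.067, 0.996, -0.067], [0.704, -0.095, -0.704], [-0.708, -0.0, -0.707]]
contact_force: [0.6, 3.7, 6.0]
width: 0.0531
grip_force: 53.1
turn [1.556, 0.339, 0.484] shift [0.081, 0.0464, 0.0323] rows 13.3
```

```bash
python3 -m handwheel '[[[0,0,0],[0,0,0.02],0.04],[[0,0,0],[0,0,0.05],0.04],[[0.11,0.024,0.035],[0.01,0.005,0.08],0.04],[[0.225,0.049,0.07],[0.02,0.01,0.1],0.04],[[0.335,0.073,0.104],[0.03,0.015,0.1],0.04],[[0.445,0.097,0.138],[0.04,0.02,0.1],0.04],[[0.56,0.122,0.174],[0.05,0.025,0.1],0.04],[[0.67,0.146,0.208],[0.06,0.03,0.1],0.04],[[0.78,0.17,0.243],[0.07,0.035,0.1],0.04],[[0.89,0.194,0.277],[0.08,0.04,0.1],0.04],[[1.0,0.218,0.311],[0.081,0.046,0.1],0.04],[[1.11,0.242,0.345],[0.081,0.046,0.1],0.04],[[1.22,0.266,0.38],[0.081,0.046,0.1],0.04],[[1.33,0.29,0.414],[0.081,0.046,0.09],0.04],[[1.44,0.314,0.448],[0.081,0.046,0.08],0.04],[[1.556,0.339,0.484],[0.081,0.046,0.06],0.04],[[1.556,0.339,0.484],[0.081,0.046,0.04],0.04],[[1.556,0.339,0.484],[0.081,0.046,0.04],0.04],[[1.556,0.339,0.484],[0.081,0.046,0.04],0.04],[[1.556,0.339,0.484],[0.081,0.046,0.04],0.04]]'
python3 - <<'E'
from h import *
go(30,45,(.56,.33,.03));print(get_obs()["q"].round(2))
E
```

```text
t: 18.92
tool_pos: [0.5597, 0.3293, 0.0577]
tcp_rot: [[-0.356, 0.864, -0.355], [0.612, 0.503, 0.611], [0.706, 0.001, -0.708]]
contact_force: [-0.8, 0.1, -0.9]
width: 0.0533
grip_force: 52.5
turn [0.001, 0.001, -0.003] shift [0.0003, 0.0007, -0.0277] rows 0.7
[ 0.06  0.69  1.56  0.7   1.37 -0.78]
```

```bash
python3 -m handwheel '[[[0,0,0],[0,0,-0.012],0.04],[[0,0,0],[0,0,-0.022],0.04],[[0,0,0],[0,0,-0.026],0.04],[[0,0,0],[0,0,-0.027],0.04],[[0,0,0],[0,0,-0.027],0.04],[[0,0,0],[0,0,-0.027],0.04]]'; python3 -m handwheel '[[[0,0,0],[0,0,-0.001],0.04],[[0,0,0],[0,0,-0.002],0.04],[[0,0,0],[0,0,-0.002],0.04],[[0,0,0],[0,0,-0.002],0.04]]'
```

```text
t: 19.42
tool_pos: [0.5594, 0.3287, 0.0297]
tcp_rot: [[-0.355, 0.865, -0.355], [0.612, 0.502, 0.611], [0.706, -0.001, -0.708]]
contact_force: [-0.6, -1.0, -0.7]
width: 0.0537
grip_force: 52.5
t: 19.75
tool_pos: [0.5594, 0.3285, 0.0276]
tcp_rot: [[-0.355, 0.865, -0.355], [0.612, 0.502, 0.611], [0.706, -0.001, -0.708]]
contact_force: [-0.8, 0.2, -0.7]
width: 0.053
grip_force: 52.5
```

```bash
python3 -m handwheel '[[[0,0,0],[0,0,-0.001],0.04],[[0,0,0],[0,0,-0.0015],0.04],[[0,0,0],[0,0,-0.0015],0.04],[[0,0,0],[0,0,-0.0015],0.04]]'
```

```text
t: 20.08
tool_pos: [0.5595, 0.3285, 0.0272]
tcp_rot: [[-0.355, 0.865, -0.355], [0.611, 0.502, 0.612], [0.707, 0.0, -0.707]]
contact_force: [-1.7, -2.5, 6.0]
width: 0.0538
grip_force: 53.0
```

```bash
python3 -m handwheel '[[[0,0,0],[0,0,0],0.0854],[[0,0,0],[0,0,0],0.0854],[[0,0,0],[0,0,0],0.0854],[[0,0,0],[0,0,0],0.0854],[[0,0,0],[0,0,0],0.0854],[[0,0,0],[0,0,0],0.0854],[[0,0,0],[0.007,-0.012,0.014],0.0854],[[0,0,0],[0.018,-0.031,0.036],0.0854],[[0,0,0],[0.03,-0.052,0.06],0.0854],[[0,0,0],[0.035,-0.061,0.095],0.0854],[[0,0,0],[0.035,-0.061,0.135],0.0854],[[0,0,0],[0.035,-0.061,0.14],0.0854]]'
python3 - <<'E'
from h import *
a=capture("top");m=camera_model("top");cv2.imwrite("pics/t7.png",a[:,:,::-1])
P=np.array([.5581,.3308,.054]);f=np.array([.5,-.866,0])
print(proj([P,P+.0075*f,P-.0075*f],m).round(1).tolist())
h=cv2.cvtColor(a,cv2.COLOR_RGB2HSV)
x0,y0=proj(P,m)[0].astype(int)
k=cv2.inRange(h,(18,90,60),(32,255,255));mm=np.zeros_like(k);mm[y0-25:y0+25,x0-25:x0+25]=1
ys,xs=np.nonzero(k*mm);q=unproj(np.c_[xs,ys],.054,m)[:,:2]*1000;print(len(xs),[np.round(v,1) for v in cv2.minAreaRect(q.astype(np.float32))])
for n in("yellow_base","yellow_lid"):
  for d in regions_of(n,"top")[:3]:print(n,d["conf"],np.round(d["extent"]))
go(30,-45,(.521,.3955,.099))
E
```

```text
t: 21.08
tool_pos: [0.5974, 0.2676, 0.173]
tcp_rot: [[-0.361, 0.865, -0.347], [0.611, 0.501, 0.613], [0.705, 0.01, -0.709]]
contact_force: [2.0, 0.2, 0.9]
width: 0.0856
grip_force: 0.0
[[228.2, 190.8], [230.5, 189.4], [225.8, 192.1]]
101 [array([567., 326.]), array([48.8, 16.8]), np.float64(31.2)]
yellow_base 0.4 [222. 184. 228. 194.]
yellow_lid 0.55 [300. 267. 322. 282.]
yellow_lid 0.44 [223. 184. 235. 192.]
turn [-1.357, -0.786, -0.002] shift [-0.0735, 0.1282, -0.0673] rows 12.5
```

```bash
python3 -m handwheel '[[[-0.11,-0.063,0],[0,0.01,0],0.0854],[[-0.22,-0.127,0],[-0.005,0.02,0],0.0854],[[-0.33,-0.19,0],[-0.01,0.03,0],0.0854],[[-0.44,-0.255,0],[-0.015,0.04,0],0.0854],[[-0.55,-0.318,-0.001],[-0.025,0.055,0],0.0854],[[-0.66,-0.382,-0.001],[-0.035,0.07,0],0.0854],[[-0.77,-0.446,-0.001],[-0.045,0.085,0],0.0854],[[-0.88,-0.51,-0.001],[-0.055,0.1,0],0.0854],[[-0.99,-0.573,-0.001],[-0.065,0.115,0],0.0854],[[-1.1,-0.637,-0.002],[-0.0735,0.128,-0.01],0.0854],[[-1.21,-0.7,-0.002],[-0.0735,0.128,-0.03],0.0854],[[-1.32,-0.765,-0.002],[-0.0735,0.128,-0.05],0.0854],[[-1.357,-0.786,-0.002],[-0.0735,0.128,-0.067],0.0854],[[-1.357,-0.786,-0.002],[-0.0735,0.128,-0.067],0.0854],[[-1.357,-0.786,-0.002],[-0.0735,0.128,-0.067],0.0854],[[-1.357,-0.786,-0.002],[-0.0735,0.128,-0.067],0.0854]]'
python3 - <<'E'
from h import *
go(30,-45,(.5561,.3343,.0285));print(get_obs()["q"].round(2))
E
```

```text
t: 22.57
tool_pos: [0.5213, 0.3951, 0.0993]
tcp_rot: [[-0.354, 0.866, 0.352], [0.614, 0.499, -0.612], [-0.706, -0.0, -0.708]]
contact_force: [0.9, -0.5, 0.2]
width: 0.0854
grip_force: 0.0
turn [-0.001, -0.001, 0.001] shift [0.0348, -0.0608, -0.0708] rows 2.4
[ 0.9   0.69  1.43 -0.72  1.42  0.64]
```

```bash
python3 -m handwheel '[[[0,0,0],[0.011,-0.019,-0.022],0.0854],[[0,0,0],[0.022,-0.038,-0.045],0.0854],[[0,0,0],[0.031,-0.054,-0.063],0.0854],[[0,0,0],[0.035,-0.061,-0.071],0.0854],[[0,0,0],[0.035,-0.061,-0.071],0.0854],[[0,0,0],[0.035,-0.061,-0.071],0.0854],[[0,0,0],[0.035,-0.061,-0.071],0.04],[[0,0,0],[0.035,-0.061,-0.071],0.04],[[0,0,0],[0.035,-0.061,-0.071],0.04],[[0,0,0],[0.035,-0.061,-0.071],0.04],[[0,0,0],[0.035,-0.061,-0.071],0.04],[[0,0,0],[0.035,-0.061,-0.071],0.04],[[0,0,0],[0.035,-0.061,-0.071],0.04],[[0,0,0],[0.035,-0.061,-0.071],0.04]]' 50
python3 - <<'E'
from h import *
go(-24,45,(.566,-.01,.15))
E
```

```text
t: 23.73
tool_pos: [0.5562, 0.3357, 0.0296]
tcp_rot: [[-0.353, 0.866, 0.355], [0.614, 0.501, -0.611], [-0.706, 0.003, -0.708]]
contact_force: [-1.0, 1.7, 5.9]
width: 0.0527
grip_force: 53.5
turn [1.616, 0.087, -0.734] shift [0.0098, -0.3457, 0.1204] rows 14.2
```

```bash
python3 -m handwheel '[[[0,0,0],[0,0,0.03],0.04],[[0,0,0],[0,0,0.065],0.04],[[0.06,0.003,-0.027],[0,0,0.1],0.04],[[0.17,0.009,-0.077],[0,-0.02,0.13],0.04],[[0.28,0.015,-0.127],[0,-0.045,0.145],0.04],[[0.39,0.021,-0.177],[0,-0.07,0.145],0.04],[[0.5,0.027,-0.227],[0,-0.095,0.145],0.04],[[0.61,0.033,-0.277],[0.003,-0.12,0.145],0.04],[[0.72,0.039,-0.327],[0.005,-0.145,0.145],0.04],[[0.83,0.045,-0.377],[0.006,-0.17,0.145],0.04],[[0.94,0.051,-0.427],[0.007,-0.2,0.145],0.04],[[1.05,0.057,-0.477],[0.008,-0.225,0.145],0.04],[[1.16,0.062,-0.527],[0.009,-0.25,0.145],0.04],[[1.27,0.068,-0.577],[0.009,-0.275,0.145],0.04],[[1.38,0.074,-0.627],[0.009,-0.3,0.145],0.04],[[1.49,0.08,-0.677],[0.009,-0.325,0.145],0.04],[[1.616,0.087,-0.734],[0.009,-0.348,0.145],0.04],[[1.616,0.087,-0.734],[0.009,-0.348,0.145],0.04],[[1.616,0.087,-0.734],[0.009,-0.348,0.12],0.04],[[1.616,0.087,-0.734],[0.009,-0.348,0.1],0.04]]'
python3 -m handwheel '[[[0,0,0],[0,0,0],0.04],[[0,0,0],[0,0,0],0.04],[[0,0,0],[0,0,0],0.04],[[0,0,0],[0,0,0],0.04]]'
python3 - <<'E'
from h import *
go(-24,45,(.5654,-.0120,.08));print(get_obs()["q"].round(2))
E
```

```text
t: 25.4
tool_pos: [0.565, -0.0152, 0.1269]
tcp_rot: [[0.288, 0.914, 0.287], [0.647, -0.406, 0.645], [0.706, -0.0, -0.708]]
contact_force: [0.5, -0.3, -1.8]
width: 0.0529
grip_force: 52.9
t: 25.73
tool_pos: [0.5655, -0.0131, 0.1293]
tcp_rot: [[0.285, 0.915, 0.286], [0.647, -0.404, 0.647], [0.708, 0.001, -0.707]]
contact_force: [0.7, 0.6, -1.4]
width: 0.0528
grip_force: 52.8
turn [-0.0, 0.001, -0.003] shift [-0.0001, 0.0011, -0.0493] rows 1.2
[-0.62  0.41  1.91  0.85  1.18 -0.69]
```

```bash
python3 -m handwheel '[[[0,0.001,-0.003],[0,0.001,-0.02],0.04],[[0,0.001,-0.003],[0,0.001,-0.035],0.04],[[0,0.001,-0.003],[0,0.001,-0.045],0.04],[[0,0.001,-0.003],[0,0.001,-0.049],0.04],[[0,0.001,-0.003],[0,0.001,-0.05],0.04],[[0,0.001,-0.003],[0,0.001,-0.05],0.04],[[0,0.001,-0.003],[0,0.001,-0.05],0.04]]'
python3 - <<'E'
from h import *
go(-24,45,(.5654,-.0120,.0765))
a=capture("top");m=camera_model("top")
for d in regions_of("yellow_base","top")[:2]:
    ys,xs=np.nonzero(d["region"]);z=get_obs()["tool_pos"][2]+.0095
    P=unproj(np.c_[xs,ys],z,m)[:,:2]*1000
    print(d["conf"],[np.round(v,1) for v in cv2.minAreaRect(P.astype(np.float32))])
E
```

```text
t: 26.32
tool_pos: [0.5654, -0.0126, 0.0788]
tcp_rot: [[0.289, 0.913, 0.288], [0.645, -0.408, 0.646], [0.708, -0.001, -0.707]]
contact_force: [-0.0, -0.3, -0.5]
width: 0.0531
grip_force: 52.9
turn [-0.001, -0.0, 0.001] shift [0.0, 0.0006, -0.0023] rows 0.1
0.89 [array([563.3,  -7.2]), array([54.7, 57.4]), np.float64(62.8)]
```

```bash
python3 -m handwheel '[[[0,0,0],[0,0.0003,-0.001],0.04],[[0,0,0],[0,0.0003,-0.002],0.04],[[0,0,0],[0,0.0003,-0.002],0.04],[[0,0,0],[0,0.0003,-0.002],0.04]]';python3 -m handwheel '[[[0,0,0],[0,0,-0.001],0.04],[[0,0,0],[0,0,-0.001],0.04],[[0,0,0],[0,0,-0.001],0.04]]'
```

```text
t: 26.75
tool_pos: [0.5653, -0.0123, 0.0765]
tcp_rot: [[0.289, 0.913, 0.288], [0.644, -0.408, 0.647], [0.708, -0.001, -0.706]]
contact_force: [1.1, -1.3, 2.6]
width: 0.0529
grip_force: 53.2
t: 27.0
tool_pos: [0.5653, -0.0122, 0.0764]
tcp_rot: [[0.289, 0.913, 0.288], [0.644, -0.408, 0.648], [0.709, -0.001, -0.705]]
contact_force: [-1.6, -3.5, 7.2]
width: 0.0526
grip_force: 53.9
```

```bash
python3 -m handwheel '[[[0,0,0],[0,0,0],0.0854],[[0,0,0],[0,0,0],0.0854],[[0,0,0],[0,0,0],0.0854],[[0,0,0],[0,0,0],0.0854],[[0,0,0],[0,0,0],0.0854],[[0,0,0],[0,0,0],0.0854],[[0,0,0],[-0.006,-0.013,0.014],0.0854],[[0,0,0],[-0.014,-0.032,0.035],0.0854],[[0,0,0],[-0.025,-0.057,0.062],0.0854],[[0,0,0],[-0.037,-0.084,0.092],0.0854],[[0,0,0],[-0.037,-0.11,0.13],0.0854],[[0,0,0],[-0.05,-0.14,0.16],0.0854],[[0,0,0],[-0.06,-0.17,0.16],0.0854],[[0,0,0],[-0.06,-0.17,0.16],0.0854]]'
python3 - <<'E'
from h import *
a=capture("top");m=camera_model("top");b=capture("side")
for d in regions_of("yellow_base","top")[:2]:
    ys,xs=np.nonzero(d["region"]);P=unproj(np.c_[xs,ys],.085,m)[:,:2]*1000
    print(d["conf"],[np.round(v,1) for v in cv2.minAreaRect(P.astype(np.float32))])
v=np.zeros((480,790,3),np.uint8)
v[:,:390]=cv2.resize(a[145:235,315:388,::-1],(390,480),interpolation=2)
v[:,390:]=cv2.resize(b[120:230,285:377,::-1],(400,480),interpolation=2)
cv2.imwrite("pics/final.png",v)
E
```

```text
t: 28.17
tool_pos: [0.5053, -0.189, 0.2363]
tcp_rot: [[0.29, 0.911, 0.293], [0.65, -0.412, 0.639], [0.703, 0.005, -0.711]]
contact_force: [-0.4, -0.1, -1.3]
width: 0.0852
grip_force: 0.0
0.9 [array([563.3,  -7. ]), array([56.2, 58.6]), np.float64(66.6)]
```

View pics/final.png

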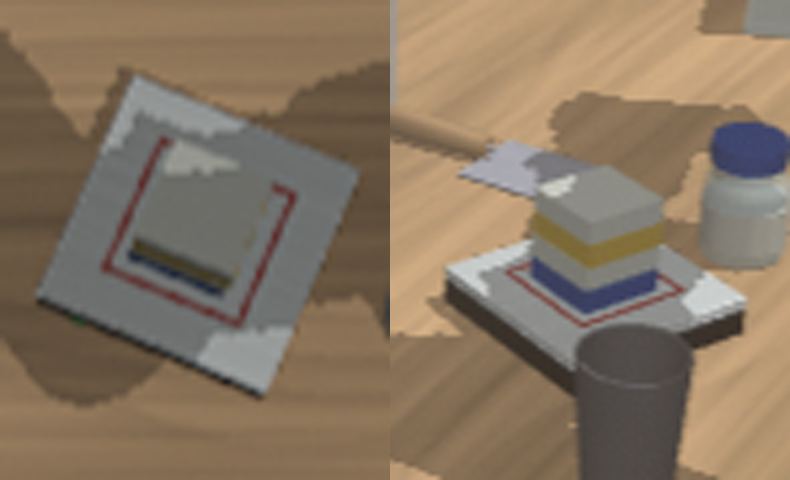

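The picture shows both boxes inverted, shut and squarely stacked inside the red square, with the side view at (597,240). The gripper is clear, so I'm handing the job in.

```bash
python3 -c "
from rig import *
print(finish_job())"
```

```text
the job is handed in; nothing more can be done
None
```

Job handed in at about 28 s: both boxes are upside down with their lids shut and stacked squarely inside the red square, blue below and yellow on top, and the arm never neared another object.

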